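# Slide the label plate out over the end of the bench ledge

## Task

With the fingertips, gently slide the blue label plate along the raised steel ledge towards the white tray, until about a third of its length sticks out past that end of the ledge, so that the next person can take it by its edge. Push it only: never pinch, lift or tip it, and leave it lying flat, straight along the ledge and not sticking out over the ledge's front. Leave the tray, the crucible rack, the bottle and the steel vessel where they are.

Things in the scene. Friction and masses are not known exactly. Their poses are not given: they have to be found in the camera images.
- ledge: raised stainless ledge (bench riser), fixed to the bench, 160 (its x, depth) x 340 (its y, length) mm, flat top 60 mm above the bench, sheet 4 mm thick on two leg panels set 60 mm in from the ends. Both ends and the front (-x) are open; along the rear (+x) edge runs an upstand 4 mm thick that rises 10 mm above the top. Origin: centre of its underside, on the bench; it may be turned up to 0.3 rad either way.
- ledge_left_end (a point): middle of the ledge's top edge at its left (+y) end, on the top surface, 170 mm from the ledge's middle
- ledge_right_end (a point): middle of the ledge's top edge at its right (-y) end, on the top surface, 170 mm from the ledge's middle
- plate: loose blue metal label plate with a white field and no lettering, 80 (its x) x 120 (its y, length) x 6 mm thick, about 0.16 kg (varies), lying flat on the ledge near its middle with its length roughly along the ledge (up to 0.2 rad askew). Origin: centre of its underside. It slides with friction and tips off the ledge if more than half of its length (60 mm) sticks out.
- tray: white open plastic tray, 200 x 140 x 35 mm high, with two small black cups in it, standing loose on the bench about 30 mm beyond one end of the ledge (left or right, it varies); it marks the end to push towards. Origin: centre of its underside. To be left alone.
- rack: light wooden block 120 x 70 x 30 mm with three white crucibles on it (52 mm high in all), loose on the bench beyond the ledge's other end. Origin: centre of its underside. To be left alone.
- bottle: amber bottle with a black cap, diameter 52 mm, 85 mm high, loose on the bench between the robot and the ledge. Origin: centre of its underside. To be left alone.
- vessel: round steel vessel, diameter 64 mm, 65 mm high, loose on the bench behind the ledge. Origin: centre of its underside. To be left alone.
Not all that is in view belongs to the job. What is shaped like the plate but yellow is not meant.

How it is judged:
By the outcome, as a careful person would: the job done as asked, in the order asked, and still so for the second after the job is handed in, with the robot touching nothing.
It also fails if it takes over 51 s, if anything falls off the work surface, if the arm or the gripper's body presses on something with over 40 N, if the wrist force passes 120 N, or if a joint passes its speed limit or range.

## Robot

A 7-joint arm with a two-finger parallel gripper is mounted at the origin on the work surface. World frame = base frame: x ahead of the robot, y to its left, z up, the work surface at z = 0. Lengths are in m, angles in rad, forces in N, time in s.
With the tool pointing down it reaches from about 0.35 to 0.9 m from the base axis. Payload 19.9 kg.
Tool frame: the origin (TCP) lies between the finger pads; the fingertips stand 19 mm ahead of it and the grasp point (between the pads) is the TCP; z points along the fingers, y is the direction in which the jaws open and shut (so a half turn about z gives the same grasp; the last joint's range is limited). The gripper opens to 94 mm and grips with 3 to 60 N. Pads are 16 mm wide; open, the fingers measure 119 mm over their backs; the gripper's body (75 mm by 177 mm) begins 78 mm behind the grasp point.
Start: joints at [-0.042, 0.417, -0.01, 1.614, 0.005, 1.111, -0.053], TCP at [0.625, 0, 0.224] pointing down, gripper open.
Joint ranges: [-2.81, 2.81], [-0.39, 2.02], [-1.27, 1.25], [0.06, 2.57], [-1.19, 4.33], [0.19, 2], [-2.82, 2.82]. Speed limits (rad/s): [1.89, 1.89, 2.39, 2.39, 3.01, 3.01, 3.01].

## Interface

Orientations are given as a 3x3 rotation matrix whose columns are the frame's x, y, z axes.
In Python, from rig import robot gives the robot as it stands. Calls block until the motion is done:
- robot.move_ptp(position, orientation): joint-space move of the TCP to a pose.
- robot.move_linear(position, velocity=0.15, frame=None, threshold=None): straight line of the TCP; frame=None keeps the orientation; velocity is the mean speed in m/s. With threshold (N) it stops when the force on the tool has changed by that much, and returns True; else False.
- robot.goto_joints(angles): joint-space move.
- robot.gripper_to(opening): finger opening in m; the grip force is fixed at half the most; returns when the fingers have stopped.
- robot.pause(seconds).
- robot.ik(position, orientation): joint angles nearest the present ones, or None.
- robot.get_state(): the state.
- robot.grab_frame(name): name is "scene" or "side" or "wrist"; returns the picture (400x640x3 uint8, red, green, blue); there is no depth.
- robot.camera_info(name): a dict with "fx", "fy", "cx", "cy" (pixels), "rvec" (rotation vector, rad) and "tvec" (3), from world to camera coordinates, as OpenCV has them. Camera axes: x right, y down, z forward; pixel columns grow to the right and rows downward; lengths in m; the calibration is good to about 2 mm. A picture is of the moment at which its call begins: read the wrist's pose just before it. camera_info takes no time and is no camera call; for the wrist camera it gives the pose at the moment of the call.
A pose or a line that the arm cannot do raises robot.PlanningError and nothing moves.
- robot.sign_off(): hands the job in, once; it reports no verdict.
The state is a dict: "time": time; "qpos": joint angles; "joint_vel": joint speeds; "effort": joint torques, N m; "ee_pos": TCP position; "tool_rot": TCP orientation; "force": force on the tool from outside, world axes, zero at the start; "moment": the same for the moment, N m; "opening": finger opening in m.
Only numpy, scipy, OpenCV 4.12 (cv2) and the standard library are available. Lean on these libraries where they do the work, as an engineer would, in place of code of your own. Each camera call takes 0.05 s, during which the arm holds its last target. There are 200 camera calls.

## Working session

There is one attempt and no reset: what is moved stays moved. The work goes in short steps, each a Python script; the robot and the scene stay as the last script left them, time stands still between calls to the robot, and variables do not carry over. Pictures are saved under pics/ and viewed, about 8 in all and at most 12, crops included, and the job is handed in when it is done.

```bash
mkdir -p pics; ls; cat > h.py <<'E'
import numpy as np, cv2
from rig import robot
def cam(n):
    c=robot.camera_info(n); K=np.array([[c['fx'],0,c['cx']],[0,c['fy'],c['cy']],[0,0,1.]])
    return K,cv2.Rodrigues(np.array(c['rvec'],float))[0],np.array(c['tvec'],float).ravel()
def ray(C,uv,z):
    K,R,t=C; uv=np.atleast_2d(np.asarray(uv,float))
    d=(R.T@np.linalg.inv(K)@np.c_[uv,np.ones(len(uv))].T).T; o=-R.T@t
    return o+d*((z-o[2])/d[:,2])[:,None]
def proj(C,P):
    K,R,t=C; p=(K@(R@np.atleast_2d(P).T+t[:,None])).T; return p[:,:2]/p[:,2:]
def save(im,name): cv2.imwrite('pics/'+name,im[:,:,::-1])
E
python3 - <<'E'
from h import *
for n in('scene','side'):
    C=cam(n); save(robot.grab_frame(n),n+'1.png'); print(n,-C[1].T@C[2],C[0][0,0])
print(robot.get_state()['time'],np.round(robot.get_state()['tool_rot'],3).tolist())
E
```

```text
pics
scene [1.03525674 0.04824812 0.74162554] 404.7923370445066
side [ 0.41770893 -0.54967456  0.65840767] 416.0265902091744
0.1 [[0.0, 1.0, -0.001], [1.0, -0.0, -0.0], [-0.0, -0.001, -1.0]]
```

View pics/scene1.png

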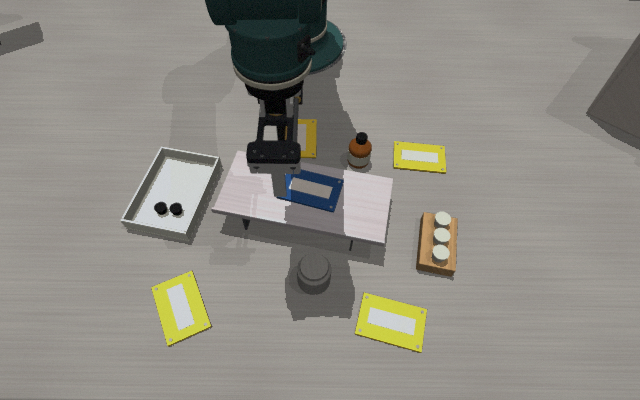

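View pics/side1.png

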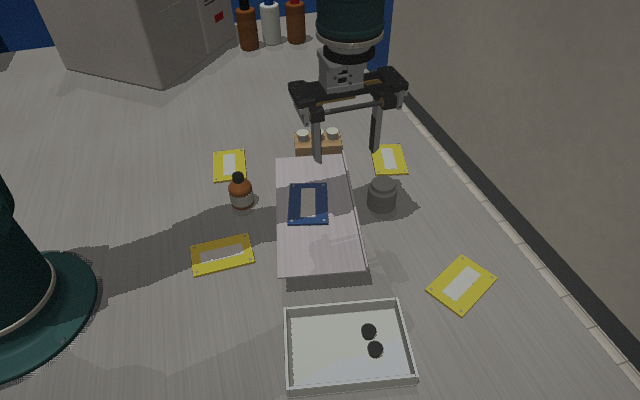

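The scene camera faces the robot, so the tray is on the −y side (scene px 170,195; side px 350,345). The plate is near the ledge's middle (scene 312,190; side 308,203), and the side view shows all of the ledge top. Next I'll measure both with masks.

```bash
python3 - <<'E'
from h import *
for n,pl,seed in(('side',(308,203),[(290,250),(340,180),(285,170)]),('scene',(312,190),[(240,200),(370,200),(340,222)])):
    im=cv2.imread(f'pics/{n}1.png'); C=cam(n); hsv=cv2.cvtColor(im,cv2.COLOR_BGR2HSV)
    for s in seed: print(n,s,im[s[1],s[0]][::-1],hsv[s[1],s[0]])
    b=cv2.inRange(hsv,(100,110,30),(125,255,255))
    cs=max([c for c in cv2.findContours(b,cv2.RETR_EXTERNAL,cv2.CHAIN_APPROX_NONE)[0] if cv2.pointPolygonTest(cv2.convexHull(c),pl,False)>=0],key=cv2.contourArea)
    P=ray(C,cs[:,0],.066)[:,:2]; r=cv2.minAreaRect((P*1000).astype(np.float32)); print('plate',r)
    # ledge: floodable pinkish mask: B,R above G
    i=im.astype(int); m=((i[:,:,0]-i[:,:,1]>=2)&(i[:,:,2]-i[:,:,1]>=4)&(i.min(2)>110)).astype(np.uint8)*255
    m=cv2.morphologyEx(m|b,cv2.MORPH_CLOSE,np.ones((5,5))); m=cv2.morphologyEx(m,cv2.MORPH_OPEN,np.ones((5,5)))
    L=[c for c in cv2.findContours(m,cv2.RETR_EXTERNAL,cv2.CHAIN_APPROX_NONE)[0] if cv2.pointPolygonTest(c,seed[0],False)>=0]
    v=im.copy(); cv2.drawContours(v,L,-1,(0,255,0),1); cv2.drawContours(v,[cs],-1,(0,0,255),1)
    if L:
        P=ray(C,L[0][:,0],.06)[:,:2]; r=cv2.minAreaRect((P*1000).astype(np.float32)); print('ledge',r)
        q=cv2.boxPoints(r)/1000; print(q.round(3).tolist())
    x0,y0=(240,130) if n=='side' else (190,130)
    cv2.imwrite(f'pics/{n}_m.png',cv2.resize(v[y0:y0+170,x0:x0+220],None,fx=3,fy=3,interpolation=0))
a=cv2.imread('pics/side_m.png');b=cv2.imread('pics/scene_m.png');cv2.imwrite('pics/m.png',cv2.resize(np.vstack([a,b]),(520,800)) if 0 else cv2.resize(np.hstack([a,b]),(800,310)))
E
```

```text
side (290, 250) [153 148 148] [  0   8 153]
side (340, 180) [103  99  99] [  0  10 103]
side (285, 170) [157 153 153] [  0   6 157]
plate ((563.1428833007812, 46.77113342285156), (120.71283721923828, 78.54006958007812), 72.46231079101562)
ledge ((577.6812133789062, 37.56745910644531), (338.7813720703125, 157.2145233154297), 78.20389556884766)
[[0.4659999907016754, -0.1120000034570694], [0.6200000047683716, -0.14399999380111694], [0.6890000104904175, 0.18700000643730164], [0.5350000262260437, 0.21899999678134918]]
scene (240, 200) [194 185 186] [177  12 194]
scene (370, 200) [204 197 197] [  0   9 204]
scene (340, 222) [126 119 121] [171  14 126]
plate ((565.8218383789062, 45.442657470703125), (118.64973449707031, 81.70735168457031), 73.69256591796875)
ledge ((573.6532592773438, 35.807037353515625), (339.2373352050781, 154.7866973876953), 78.04491424560547)
[[0.46299999952316284, -0.11400000005960464], [0.6140000224113464, -0.1459999978542328], [0.6850000023841858, 0.1860000044107437], [0.5329999923706055, 0.21799999475479126]]
```

View pics/m.png

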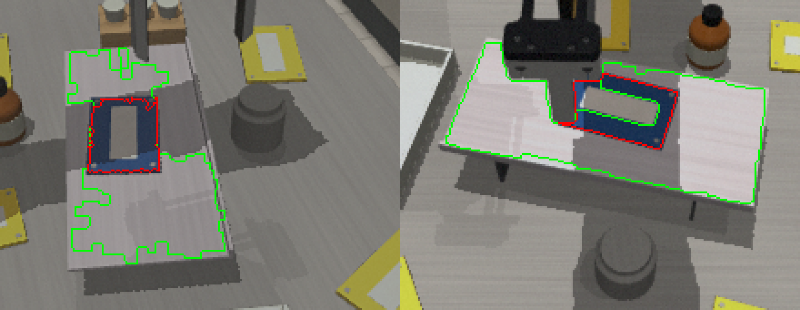

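Both masks agree. The ledge is 339×157 mm with its centre at about (0.5755, 0.0365) and yaw −0.205. The plate is about 120×80 mm, 13 mm in front of the centreline and askew by about −0.09 rad. The green outlines are ragged only in the shadows.

I'll set the fingers 40 mm apart across the plate's far end, find the surface by touch, and push most of the way before checking.

```bash
cat >> h.py <<'E'
yaw=-.2065; ex=np.array([np.cos(yaw),np.sin(yaw),0]); u=np.array([-np.sin(yaw),np.cos(yaw),0]); O=np.array([.5755,.0365,0])
RT=np.c_[u,ex,[0,0,-1.]]
def W(x,y,z): return O+x*ex+y*u+np.array([0,0,z])
def L(p): d=np.asarray(p)[:3]-O; return np.array([d@ex,d@u,d[2]]).round(4)
E
python3 - <<'E'
from h import *
robot.gripper_to(.040)
robot.move_ptp(W(-.010,.112,.17),RT)
robot.move_linear(W(-.010,.112,.092),.1)
hit=robot.move_linear(W(-.010,.112,.074),.02,threshold=3)
s=robot.get_state(); print(hit,L(s['ee_pos']),s['force'].round(2) if hasattr(s['force'],'round') else s['force'],s['time'],s['opening'])
E
```

```text
True [-0.01    0.112   0.0794] [-1.08 -0.94  6.39] 3.3167 0.03959066919014585
```

Contact came at TCP z 0.0794, which puts the tips at 0.0604 and matches the 60 mm top. I'll lift 2 mm and push.

```bash
cat > m.py <<'E'
from h import *
def meas(tag):
    out=[]
    for n in('side','scene'):
        C=cam(n); im=robot.grab_frame(n); save(im,f'{n}_{tag}.png')
        b=cv2.inRange(cv2.cvtColor(im,cv2.COLOR_RGB2HSV),(100,110,30),(125,255,255))
        x,y=proj(C,W(-.01,-.04,.066))[0].astype(int); k=np.zeros_like(b); cv2.circle(k,(x,y),110,255,-1)
        b&=k
        c=[c for c in cv2.findContours(b,cv2.RETR_EXTERNAL,cv2.CHAIN_APPROX_NONE)[0] if cv2.contourArea(c)>40]
        P=ray(C,np.vstack(c)[:,0],.066)-O; P=np.c_[P@ex,P@u].astype(np.float32)*1000
        r=cv2.minAreaRect(P); print(n,np.round(r[0],1),np.round(r[1],1),round(r[2],1),'min/max x,y',P.min(0).round(1),P.max(0).round(1))
E
python3 - <<'E'
from m import *
robot.move_linear(W(-.010,.112,.0812),.02)
robot.move_linear(W(-.010,-.052,.0812),.04)
s=robot.get_state(); print(L(s['ee_pos']),s['force'],s['time'])
meas('2')
a=cv2.imread('pics/side_2.png')[130:300,220:420];b=cv2.imread('pics/scene_2.png')[110:280,190:410]
cv2.imwrite('pics/v2.png',cv2.resize(np.hstack([a,b]),None,fx=1.9,fy=1.9))
E
```

```text
[-0.01   -0.052   0.0812] [ 0.01882951  0.97248617 -0.34316481] 7.825
side [  -9.2 -121.3] [121.4  78.5] 89.9 min/max x,y [ -48.5 -182. ] [ 30.  -60.6]
scene [  -6.4 -122.3] [119.2  81.7] 89.9 min/max x,y [ -47.3 -182. ] [ 34.5 -62.8]
```

View pics/v2.png

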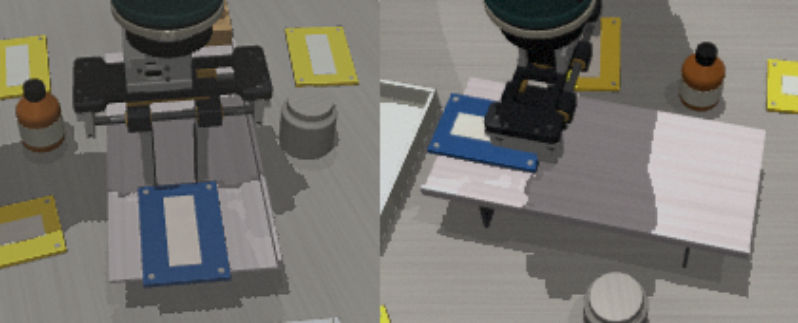

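The plate is flat and square to the ledge at 0.0°, with its centre at y = −122 mm, so about 12 mm overhangs. The other objects look untouched. The centre sits about 69.8 mm ahead of the TCP, so I'll finish at −150 mm.

```bash
python3 - <<'E'
from m import *
robot.move_linear(W(-.010,-.0803,.0812),.03)
robot.pause(.2)
robot.move_linear(W(-.010,-.05,.0812),.04)
robot.move_linear(W(-.010,-.03,.20),.12)
robot.move_linear(W(-.010,.13,.24),.2)
s=robot.get_state(); print(L(s['ee_pos']),s['force'],s['time'])
meas('3')
a=cv2.imread('pics/side_3.png')[140:400,180:480];b=cv2.imread('pics/scene_3.png')[110:280,190:410]
cv2.imwrite('pics/v3.png',cv2.resize(cv2.imread('pics/side_3.png')[200:320,240:400],None,fx=5,fy=5,interpolation=cv2.INTER_CUBIC))
cv2.imwrite('pics/v3b.png',cv2.imread('pics/scene_3.png'))
E
```

```text
[-0.0098  0.1285  0.2396] [-0.32498814 -0.35548786  0.24878382] 12.25
side [  -9.7 -150.5] [120.9  79.3] 90.0 min/max x,y [ -49.3 -211. ] [ 30.  -90.1]
scene [  -6.5 -150.7] [ 81.7 119.6] 0.0 min/max x,y [ -47.3 -210.5] [ 34.3 -90.9]
```

View pics/v3.png

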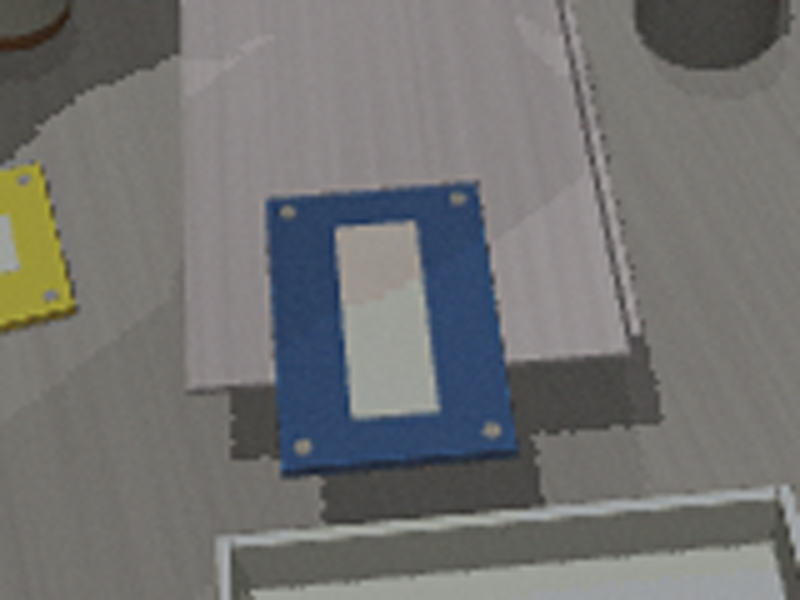

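View pics/v3b.png

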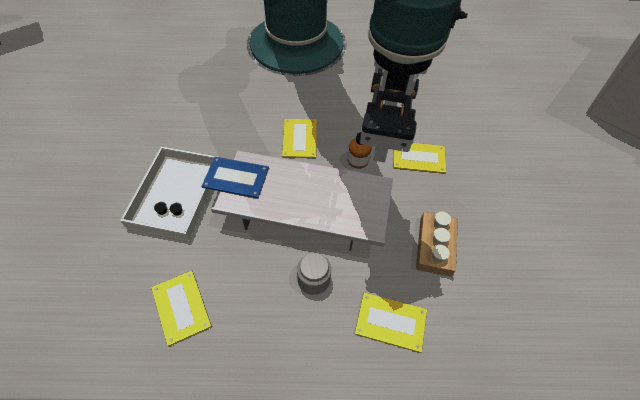

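The plate lies flat, straight and clear of the front edge. The tray, rack, bottle and vessel are where they were. I'll check the overhang against ledge end corners read directly from the new picture: side px ≈ (277.4, 277) and (365.5, 270.3).

```bash
python3 - <<'E'
from h import *
for n,uv in(('side',[(277.4,277),(365.5,270.3)]),('scene',[(215,211.5),(392,181),(386,240)])):
    print(n,[L(p) for p in ray(cam(n),uv,.06)])
for n in('side','scene'):
    k={'side':'side_3','scene':'scene_3'}[n]; a=cv2.imread(f'pics/{n}1.png').astype(int); b=cv2.imread(f'pics/{k}.png').astype(int)
    # objects moved? white-tray / bottle centroid comparison by phase of template
    for o,(x,y,w,h) in ({'tray':(285,300,130,90),'vessel':(362,175,38,38),'bottle':(226,170,30,40)} if n=='side' else {'tray':(122,150,70,92),'rack':(415,210,45,66),'vessel':(296,252,36,42)}).items():
        T=a[y:y+h,x:x+w].astype(np.uint8); S=b[y-8:y+h+8,x-8:x+w+8].astype(np.uint8)
        q=cv2.minMaxLoc(cv2.matchTemplate(S,T,cv2.TM_CCOEFF_NORMED)); print(n,o,np.array(q[3])-8,round(q[1],3))
E
```

```text
side [array([-0.0799, -0.1674,  0.06  ]), array([ 0.0754, -0.1692,  0.06  ])]
scene [array([ 0.0799, -0.1645,  0.06  ]), array([-0.0708,  0.1683,  0.06  ]), array([0.0694, 0.1721, 0.06  ])]
side tray [0 0] 0.985
side vessel [0 0] 0.721
side bottle [0 0] 0.946
scene tray [0 0] 0.998
scene rack [0 0] 0.905
scene vessel [0 0] 0.878
```

```bash
python3 - <<'E'
from rig import robot
robot.sign_off(); print(robot.get_state()['time'])
E
```

```text
the job is handed in; nothing more can be done
the job is handed in; nothing more can be done
```

The blue plate now sticks out about 40–43 mm, a third of its 120 mm length, past the tray end of the ledge, and the job is handed in. I pushed it with both fingertips against its far end, 40 mm apart, without pinching or lifting. Then I backed the gripper off; my last clock reading, just before the final pictures, was 12.3 s.

- **Plate:** both cameras put its centre within 1 mm of the target along the ledge. It lies flat, straight to about 0.01 rad, and its front edge is about 31 mm inside the ledge's front.
- **Other objects:** comparing the first and last pictures, the tray, rack, bottle and vessel show no shift. The vessel matched less closely (0.72 side, 0.88 scene) because its shading changed.
- **Disagreements:** the two cameras differ by about 3 mm across the plate. Corners read by hand put the ledge's end 1–5 mm nearer its middle than I assumed. The largest of those readings came from the coarser scene view and would make the overhang about 46 mm. That is still well short of the 60 mm at which it would tip.

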